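# Blow off, stack and cover the bush trays

## Robot

A 6-joint arm with a two-finger parallel gripper is mounted at the origin on the work surface. World frame = base frame: x ahead of the robot, y to its left, z up, the work surface at z = 0. Lengths are in m, angles in degrees, forces in N, time in s.
With the tool pointing down it reaches from about 0.35 to 0.875 m from the base axis. Payload 4.2 kg.
Tool frame: the origin (TCP) lies on the centre line of the jaws, within the pads' length; the fingertips stand 8 mm ahead of it and the grasp point (between the pads) lies 11 mm behind it; z points along the fingers, y is the direction in which the jaws open and shut (so a half turn about z gives the same grasp; the last joint's range is limited). The gripper opens to 87 mm and grips with 3 to 60 N. Pads are 19 mm wide; open, the fingers measure 117 mm over their backs; the gripper's body (75 mm by 190 mm) begins 51 mm behind the grasp point.
Start: joints at [-50.902, 22.042, 0.453, 0, -68.411, -14.817], TCP at [0.257, -0.57, 0.231] pointing down, gripper open.
Joint ranges: [-179.83, 179.83], [-69.29, 118.12], [-61.27, 80.66], [-181.25, 117.63], [-171.15, -9.14], [-177.46, 177.46]. Speed limits (degrees/s): [159.86, 159.86, 180, 180, 180, 180].

## Interface

Orientations are given as a 3x3 rotation matrix whose columns are the frame's x, y, z axes.
In Python, from station import sense, capture, finish_job, recognise gives the robot as it stands.
- The arm moves only by the tool apply_moves, never from a script. Its argument "plan" is a list that holds one entry, the list of rows, each a list of 7 numbers: the opening in per cent of the stroke, from 0 (shut) to 100 (fully open), then the shift along the world's x, y, z in units of 25 mm (1.0 is 25 mm), then the turn, a rotation vector about the world's x, y, z in rad. A call has 1 to 12 rows; each row shifts and turns the pose as measured when the row begins; what a row does not reach is not made up. A row lasts 1/12 s, in which the tool goes at most 41.7 mm and 7.16 degrees, less where a joint would pass 70% of its speed; a pose out of reach is approached as far as the arm can. A call is refused whole if a number of a shift passes 1 or a number of a turn 0.125, either way. A call with a gripper value outside its range is refused whole. The fingers move at their own pace and stop on an object; the grip force is fixed at half the most. Time passes only in rows, so rows that do not move let the fingers close. It gives the time, the measured TCP pose, the force and the opening at its end, in the units of the state.
- sense(): the state, without advancing time (a new reading comes with each control period).
- capture(name): name is "scene" or "side" or "wrist"; returns a dict with "pixels" (400x640x3 uint8, red, green, blue), "depth" (400x640 float32, m along the optical axis (not along the pixel's ray), 0 where there is no reading), "mtx" (3x3 intrinsics, pixels), "R" (3x3) and "t" (3): a world point X has camera coordinates R X + t; the wrist camera has in their place "mount" (4x4, takes a point from camera to tool coordinates, whose origin is the TCP and whose axes are the flange's). Camera axes: x right, y down, z forward; pixel columns grow to the right and rows downward; lengths in m; the calibration is good to about 2 mm. A picture is of the moment at which its call begins: read the wrist's pose just before it.
- finish_job(): hands the job in, once; it reports no verdict.
Trained networks look in a picture, given as the dict that the camera call returned (one of the last four; its "shot" number tells which), for a name from the list of things; names that differ only in an ending like _2 or _b are one class to them, and where a whole thing is asked for, a point or a joint stands for the part that bears it (a point fixed in the world has none). Each returns a list of dicts, best first, with "score" (0 to 1); they miss things now and then, are a little off and sometimes report something else, mostly with a low value. They report only what shows in the picture. A call takes as long as a camera call. They do not tell look-alikes from the thing itself.
- recognise(label, picture): "at" ([x, y, z] in m, in the coordinates of the camera as it stood for that picture, good to about 4 mm: the middle of the surface that is visible of it).
The state is a dict: "time_s": time; "joints": joint angles; "joint_velocities": joint speeds; "effort": joint torques, N m; "tcp_pos": TCP position; "ee_rot": TCP orientation; "wrist_force": force on the tool from outside, world axes, zero at the start; "moment": the same for the moment, N m; "gripper_width": opening from 0.0 (shut) to 1.0 (fully open).
Only numpy, scipy, OpenCV 4.12 (cv2) and the standard library are available. Lean on these libraries where they do the work, as an engineer would, in place of code of your own. Each camera call takes 0.05 s, during which the arm holds its last target.

## Task

Stack the loose tray of bushes on the tray clamped to the dock and close the stack with the cover, but first blow the clamped tray clean: push the spring-centred lever of the dock's air valve right over towards the clamped tray, keep it there for about a second and let it spring back upright. Then seat the loose tray on the clamped one and the cover on top, cut-off corners above cut-off corners, so that each skirt drops fully down over the rim below. Carry the tray level so that no bush falls out, set both pieces down rather than dropping them, and leave the eyebolts, flange and box parallel where they lie.

Things in the scene. Friction and masses are not known exactly. Their poses are not given: they have to be found in the camera images.
- dock: steel sub-plate 325 x 150 x 12 mm screwed to the table; carries the clamped tray, air valve and blow-off bar. Origin on the table below the clamped tray's centre; z up; +x along that tray to its nose (end with two cut-off corners), valve at -x. The clamped tray is like the loose one and parallel to the dock: underside 12 mm, rim 60 mm above the table. Seated on it, the loose tray's origin is 52 mm above this origin.
- dock_nose (a point): middle of the clamped tray's nose end at rim height: 75 mm ahead (+x) of the dock's origin, 60 mm above the table. The toe clamps at the tray's long sides are at most 33 mm above the table
- blow_bar (a point): top centre of the blow-off bar between clamped tray and valve: 78 mm above the table, 106 mm behind (-x of) the dock's origin; the bar is 56 mm wide across the dock (y) and 17 mm thick
- valve_lever (a joint): tilt of the air valve's lever, rad. 0 = upright, held by a centring spring (1.0 N m/rad, about 5 N at the knob for full tilt); positive = leaning towards the clamped tray (dock +x), which blows the bar; negative = away from it. Hard stops at +0.42 and -0.42. Springs back upright when let go
- lever_knob (a point): centre of the black ball knob, 30 mm across, on top of the lever; moves with it. Upright it is 142 mm above the table, straight above the pivot. The lever below it is a 9 mm steel rod (with a 16 mm collar 13 to 21 mm below the knob's centre), free down to 14 mm above the pivot
- lever_pivot (a point): pivot of the lever, on top of the valve: 57 mm above the table, 165 mm behind (-x of) the dock's origin, 85 mm from the knob's centre; the lever swings about the dock's y axis. A round gauge, 61 mm high, stands 40 mm to the dock's +y of it
- tray: loose grey tray holding ten steel bushes, 48 mm high, about 0.6 kg. Origin at the centre of its underside, z up, +x to the nose: the end whose two corners are cut at 45 degrees by 16 mm. Skirt: the lowest 12 mm, 160 x 68 mm. Above it the body, 150 x 58 mm, straight sides from 12 to 43 mm height, then leaning in 2 mm to the rim. Grip it across the 58 mm width. Bushes reach 40 mm
- tray_nose (a point): middle of the loose tray's nose end at rim height: 75 mm ahead (+x) of its origin, 48 mm up. Skirts of tray and cover are hollow from below, 8 mm deep, 154 x 62 mm inside (2 mm clear of the tray body below on each side, 4 mm at its leaning rim)
- cover: closed grey cover, about 0.11 kg: the tray's skirt (160 x 68 x 12 mm) and on it a flat-topped crown 136 x 44 mm, straight sides from 12 to 37 mm height, top at 41 mm with five low ribs. Origin at the centre of its underside, z up, +x to the end with two cut-off corners. Grip the crown across its 44 mm. Seated on the tray its origin is 40 mm above the tray's, 92 mm above the dock's
- cover_nose (a point): middle of the cover's cut-cornered end: 75 mm ahead (+x) of its origin and 12 mm up
- flange: thick round steel flange, 170 mm across, 28 mm high, eight bolt holes; origin at the centre of its underside; bystander
- eyebolt1: steel lifting eyebolt lying flat, ring 58 mm across, 45 mm shank, 16 mm high; origin under the ring's centre; bystander
- eyebolt2: a second eyebolt like the first; bystander
- box_parallel: hollow cast-iron box parallel (square-tube block open at both ends), 200 x 75 x 75 mm; origin at the centre of its underside; bystander
There are look-alikes about, which are no part of the job. Leave any orange or red look-alike of the cover alone. Leave any orange look-alike of the tray alone.

How it is judged (in metres and radians):
On the way, in this order (a step that is already met when the one before it is completed fails the run):
1. the valve lever is tilted towards the clamped tray by more than 0.28 rad and held for half a second (value of joint valve_lever above 0.28 rad), for 0.5 s.
2. the lever is back upright and the loose tray is fully seated on the clamped tray, cut corners over cut corners (value of joint valve_lever between -0.08 and 0.08 rad and horizontal distance between tray and dock below 0.004 m and horizontal distance between tray_nose and dock_nose below 0.006 m and z of tray in the frame of dock between 0.049 and 0.0545 m), for 0.2 s.
3. the cover is fully seated on the tray, cut corners over cut corners (horizontal distance between tray and dock below 0.004 m and horizontal distance between tray_nose and dock_nose below 0.006 m and z of tray in the frame of dock between 0.049 and 0.0545 m and horizontal distance between cover and tray below 0.004 m and horizontal distance between cover_nose and tray_nose below 0.006 m and z of cover in the frame of tray between 0.037 and 0.0425 m), for 0.2 s.
At the end, for the whole second after the job is handed in: The tray sits on the clamped tray and the cover on the tray: each centred within 4 mm (noses within 6 mm), skirts fully down (within about 2.5 mm of the seated height), both at rest, and the lever upright within 0.08 rad (all of step 3 and value of joint valve_lever between -0.08 and 0.08 rad and linear speed of each of tray, cover below 0.02 m/s); the robot touches nothing.
It fails at once if the loose tray is tipped more than 0.4 rad (bushes would fall out) (angle between tray's own z axis and vertical above 0.4 rad).
It fails at once if the tray is dropped: falling free at over 0.5 m/s (more than about 12 mm) (linear speed of tray above 0.5 m/s and contact force between the fingers and tray below 0.1 N).
It fails at once if the cover is dropped: falling free at over 0.5 m/s (more than about 12 mm) (linear speed of cover above 0.5 m/s and contact force between the fingers and cover below 0.1 N).
It fails at once if an eyebolt, the flange or the box parallel is moved by more than 20 mm (distance of any of flange, eyebolt1, eyebolt2, box_parallel from where it was at the start of the episode above 0.02 m).
It also fails if it takes over 67 s, if anything falls off the work surface, if the arm or the gripper's body presses on something with over 40 N, if the wrist force passes 120 N, or if a joint passes its speed limit or range.

## Working session

There is one attempt and no reset: what is moved stays moved. The work goes in short steps, Python scripts to look and compute and a tool call to move; the robot and the scene stay as the last step left them, time stands still between calls to the robot, and variables do not carry over. Pictures are saved under pics/ and viewed, and the job is handed in when it is done.

Besides the shell and the picture viewer there is one more tool, called as name(argument=value, ...) on one line, values as JSON. apply_moves: Moves the arm, as the interface text tells. Its arguments: {"type":"object","properties":{"plan":{"type":"array","items":{"type":"array","items":{"type":"array","items":{"type":"number"}}}}},"required":["plan"]}

```bash
ls; mkdir -p pics
cat > h.py <<'E'
import numpy as np, cv2, json
from station import sense, capture, finish_job, recognise
def save(c,n): cv2.imwrite('pics/'+n+'.png', c['pixels'][:,:,::-1])
def w(c,p,s=None):
    p=np.asarray(p,float)
    if 'R' in c: return np.asarray(c['R']).T@(p-np.asarray(c['t']))
    m=np.asarray(c['mount']); q=m[:3,:3]@p+m[:3,3]
    return np.asarray(s['ee_rot'])@q+np.asarray(s['tcp_pos'])
def cloud(c,s=None):
    d=c['depth'];K=np.asarray(c['mtx']);v,u=np.indices(d.shape)
    P=np.stack([(u-K[0,2])/K[0,0]*d,(v-K[1,2])/K[1,1]*d,d],-1)
    if 'R' in c: Q=(P-np.asarray(c['t']))@np.asarray(c['R'])
    else:
        m=np.asarray(c['mount']);Q=P@m[:3,:3].T+m[:3,3]
        Q=Q@np.asarray(s['ee_rot']).T+np.asarray(s['tcp_pos'])
    Q[d<=0]=np.nan
    return Q
E
python3 - <<'E'
from h import *
np.set_printoptions(precision=4,suppress=True)
s=sense();print(s)
for n in ['scene','side','wrist']:
    c=capture(n);save(c,n+'0')
    np.savez('/tmp/'+n+'0.npz',**{k:v for k,v in c.items()})
    print(n, {k:np.asarray(v).tolist() for k,v in c.items() if k in('mtx','R','t','mount')})
    for l in ['tray','cover','dock','valve_lever','lever_knob','blow_bar','flange','eyebolt1','box_parallel','tray_nose','cover_nose','dock_nose']:
        try:
            for r in recognise(l,c): print(l,round(r['score'],2),w(c,r['at'],s))
        except Exception as e: print(l,e)
print(sense()['time_s'])
E
```

```text
pics
{'time_s': 0.0, 'joints': array([-50.9026,  22.0923,   0.3823,  -0.0284, -68.4101, -14.817 ]), 'joint_velocities': array([ 0.105 ,  0.042 ,  0.0197, -0.0788,  0.101 ,  0.0189]), 'effort': array([  0.0004, -39.0665,  18.7404,   4.2198,   0.0109,  -0.0002]), 'tcp_pos': array([ 0.2568, -0.5692,  0.2295]), 'ee_rot': array([[-0.9116, -0.411 , -0.001 ],
       [-0.411 ,  0.9116,  0.0019],
       [ 0.0001,  0.0021, -1.    ]]), 'wrist_force': array([-1.2958, -0.1363,  0.5383]), 'moment': array([-0.0315,  0.021 , -0.0464]), 'gripper_width': 1.0008158151315458}
scene {'mtx': [[461.8431673174779, 0.0, 315.60377329590415], [0.0, 461.8431673174779, 200.90039087067615], [0.0, 0.0, 1.0]], 'R': [[-0.6518104576293147, 0.7583433839671437, -0.007644561355948706], [0.5911496377404241, 0.5017383046055705, -0.6315067533216832], [-0.4750633990578825, -0.4161417855548625, -0.7753326906501375]], 't': [0.2657568966292249, -0.23573099473134207, 1.9755622199873704]}
tray 0.95 [ 0.2637 -0.3087  0.0349]
tray 0.49 [ 0.4724 -0.0812  0.1437]
cover 0.77 [0.4825 0.1865 0.0392]
cover 0.68 [0.1875 0.3304 0.0385]
co
[... 1863 characters left out ...]
over_nose 0.73 [0.4145 0.345  0.0232]
cover_nose 0.5 [0.2254 0.3311 0.0202]
dock_nose 0.7 [ 0.6558 -0.0803  0.0155]
wrist {'mtx': [[331.1993119253706, 0.0, 320.58921836448934], [0.0, 331.1993119253706, 203.04578172688136], [0.0, 0.0, 1.0]], 'mount': [[-8.387761744243622e-05, -0.954488619783483, -0.2982473263390092, 0.08218178880953976], [0.9999998746637253, 6.71534870985121e-05, -0.0004961481062055442, 0.0011677598457324745], [0.0004935960690818696, -0.29824733057352126, 0.9544884945187601, -0.15435250364110806], [0.0, 0.0, 0.0, 1.0]]}
tray 0.75 [ 0.4164 -0.4133  0.0298]
tray 0.62 [ 0.2373 -0.3655  0.0369]
tray_nose 0.83 [ 0.241  -0.3663  0.0324]
tray_nose 0.68 [ 0.4128 -0.4137  0.0297]
1.95
```

View pictures.

View pics/scene0.png

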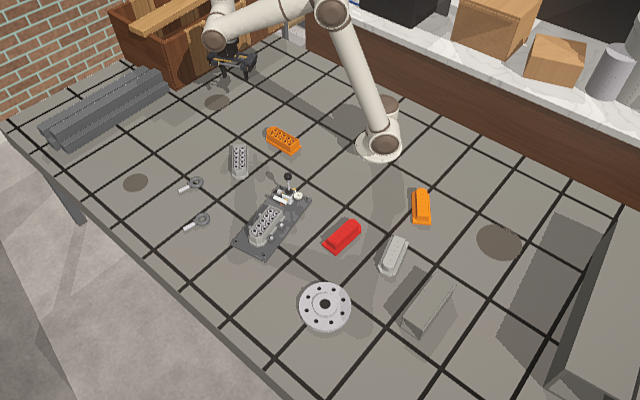

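View pics/side0.png

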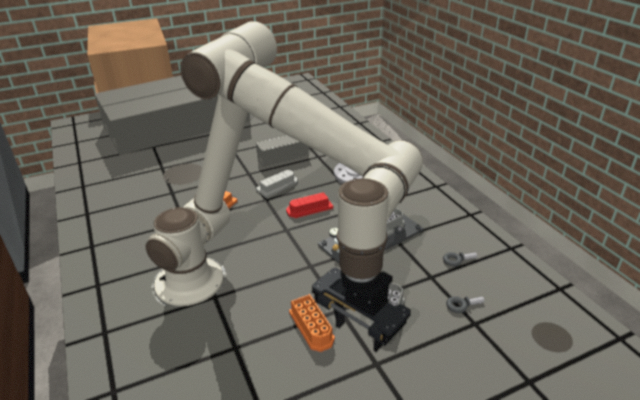

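View pics/wrist0.png

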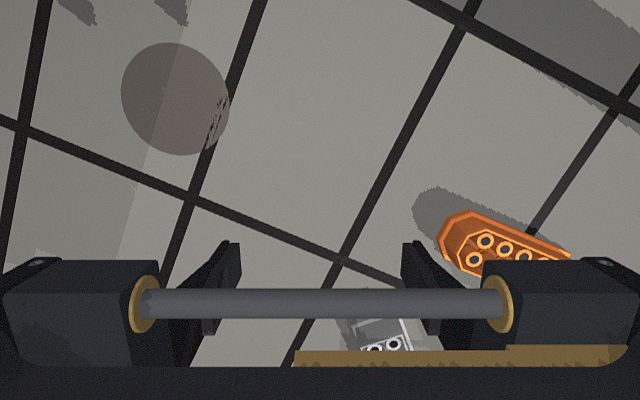

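Run:
```python
import numpy as np,cv2,sys
sys.argv=['']
from h import cloud
np.set_printoptions(precision=4,suppress=True)
z=dict(np.load('/tmp/scene0.npz',allow_pickle=True))
Q=cloud(z)
im=z['pixels'][:,:,::-1]
a=im[130:270,170:320];b=im[170:310,360:460]
cv2.imwrite('pics/crop0.png',np.hstack([cv2.resize(a,None,fx=3,fy=3,interpolation=cv2.INTER_CUBIC),cv2.resize(b,None,fx=3,fy=3,interpolation=cv2.INTER_CUBIC)]))
def ob(name,cx,cy,r,zl,zh):
    m=(np.hypot(Q[...,0]-cx,Q[...,1]-cy)<r)&(Q[...,2]>zl)&(Q[...,2]<zh)
    p=Q[m]; print(name,len(p),p.mean(0)); 
    rc=cv2.minAreaRect(p[:,:2].astype(np.float32)*1000); print(rc, cv2.boxPoints(rc).tolist())
ob('tray',0.467,-.357,.12,.035,.06)
ob('trayall',0.467,-.357,.12,.008,.06)
ob('dock rim',0.60,-.047,.12,.05,.075)
ob('plate',0.55,-.06,.25,.008,.02)
ob('bar+',0.5,-.07,.1,.066,.09)
ob('knob',0.47,-.078,.05,.12,.2)
ob('cover top',.436,.372,.12,.03,.06)
ob('cover',.436,.372,.12,.006,.06)
```

```text
tray 325 [ 0.4554 -0.3694  0.0422]
((456.2595520019531, -368.45269775390625), (162.31695556640625, 57.996273040771484), 46.555137634277344) [[379.3966979980469, -407.43597412109375], [421.5041198730469, -447.31744384765625], [533.1224365234375, -329.46942138671875], [491.0149841308594, -289.58795166015625]]
trayall 577 [ 0.4618 -0.3617  0.0321]
((468.04071044921875, -360.43548583984375), (212.66488647460938, 209.7383575439453), 80.76660919189453) [[347.4685974121094, -448.563232421875], [554.4893798828125, -482.21710205078125], [588.61279296875, -272.3077392578125], [381.592041015625, -238.65386962890625]]
dock rim 413 [ 0.6127 -0.0529  0.0568]
((594.1740112304688, -55.5108642578125), (224.80551147460938, 66.78398132324219), 7.470765113830566) [[478.3837890625, -37.0169677734375], [487.0670166015625, -103.23403930664062], [709.9642333984375, -74.0047607421875], [701.281005859375, -7.787689208984375]]
plate 1602 [ 0.5954 -0.0391  0.0129]
((536.1949462890625, -56.0711669921875), (481.8886413574219, 457.9864196777344), 64.93444061279297) [[226.69021606445312, -177.31011962890625], [641.
[... 613 characters left out ...]
93359375], [484.0621643066406, -89.86331176757812], [479.8572692871094, -64.86491394042969]]
cover top 435 [0.4252 0.3667 0.0399]
((423.26776123046875, 365.4476013183594), (139.90188598632812, 44.14500427246094), 14.869627952575684) [[349.99505615234375, 368.8301086425781], [361.32354736328125, 326.1634216308594], [496.54046630859375, 362.0650939941406], [485.21197509765625, 404.7317810058594]]
cover 850 [0.4331 0.3702 0.0264]
((438.21258544921875, 372.31182861328125), (216.8776092529297, 228.2542266845703), 18.869441986083984) [[298.69134521484375, 445.23504638671875], [372.51165771484375, 229.24761962890625], [577.7338256835938, 299.38861083984375], [503.91351318359375, 515.3760375976562]]
```

View pics/crop0.png

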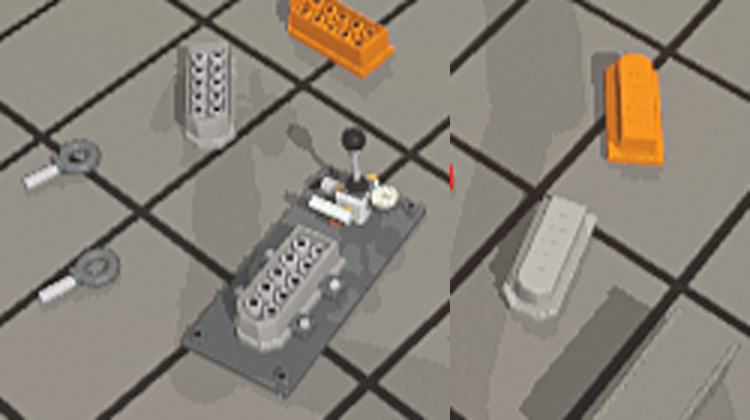

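apply_moves(plan=[[[100,0.8,0.8,0.1,0,0,0.033],[100,0.8,0.8,0.1,0,0,0.033],[100,0.8,0.8,0.1,0,0,0.033],[100,0.8,0.8,0.1,0,0,0.033],[100,0.8,0.8,0.1,0,0,0.033],[100,0.8,0.8,0.1,0,0,0.033],[100,0.8,0.8,0.1,0,0,0.033],[100,0.8,0.8,0.1,0,0,0.033],[100,0.8,0.8,0.1,0,0,0.033],[100,0.8,0.8,0.1,0,0,0.033],[100,0.8,0.8,0.1,0,0,0.033],[100,0.8,0.8,0.1,0,0,0.033]]])

```text
time_s: 2.95
tcp_pos: [0.5017, -0.3213, 0.2615]
ee_rot: [[-0.676, -0.737, -0.001], [-0.737, 0.676, -0.001], [0.001, -0.0, -1.0]]
wrist_force: [-0.1, -0.4, 0.1]
gripper_width: 1.0
```

```bash
cat >> h.py <<'E'
def rect(Q,cx,cy,r,zl,zh,pr=True):
    m=(np.hypot(Q[...,0]-cx,Q[...,1]-cy)<r)&(Q[...,2]>zl)&(Q[...,2]<zh)
    m=m.astype(np.uint8); n,l,st,_=cv2.connectedComponentsWithStats(m,connectivity=8)
    if n<2: print('none');return None
    i=1+np.argmax(st[1:,4]); p=Q[l==i]
    rc=cv2.minAreaRect(p[:,:2].astype(np.float32)*1000)
    b=cv2.boxPoints(rc); e=[b[1]-b[0],b[2]-b[1]]; e=max(e,key=np.linalg.norm)
    if pr: print(st[i].tolist(),'c',np.round(rc[0],1),'size',np.round(rc[1],1),'yaw',round(float(np.degrees(np.arctan2(e[1],e[0])))%180,2),'zmed/max',np.round([np.median(p[:,2]),np.percentile(p[:,2],98)],4))
    return p,l==i
E
python3 - <<'E'
from h import *
np.set_printoptions(precision=4,suppress=True)
s=sense();c=capture('wrist');save(c,'wrist1');Q=cloud(c,s)
np.savez('/tmp/wrist1.npz',Q=Q,px=c['pixels'])
for z in [(.03,.06),(.038,.06),(.044,.06),(.006,.02),(.006,.06)]: rect(Q,.456,-.368,.13,*z)
print('table z',np.nanmedian(Q[:60,:,2]),[(r['score'],w(c,r['at'],s)) for l in('tray','tray_nose') for r in recognise(l,c)])
E
```

```text
[293, 43, 58, 143, 1751] c [ 459.8 -367.4] size [150.   58.1] yaw 45.62 zmed/max [0.0468 0.0496]
[293, 43, 58, 143, 1509] c [ 459.8 -367.4] size [150.   58.1] yaw 45.62 zmed/max [0.0473 0.0496]
[293, 43, 58, 143, 1252] c [ 459.7 -367.5] size [149.7  57.7] yaw 45.59 zmed/max [0.0477 0.0497]
[298, 50, 47, 128, 2580] c [ 459.8 -367.4] size [142.7  50.2] yaw 45.64 zmed/max [0.0129 0.0186]
[291, 42, 62, 144, 7921] c [ 458.  -369.2] size [155.   68.2] yaw 45.59 zmed/max [0.039  0.0489]
table z 0.0006222323470695956 [(0.88, array([ 0.2659, -0.3009,  0.0411])), (0.65, array([ 0.7505, -0.2432,  0.0173])), (0.55, array([ 0.4544, -0.3692,  0.0381])), (0.25, array([ 0.5555, -0.1023,  0.0097])), (0.86, array([ 0.4533, -0.3699,  0.0337])), (0.6, array([ 0.2665, -0.2987,  0.0368]))]
```

View pics/wrist1.png

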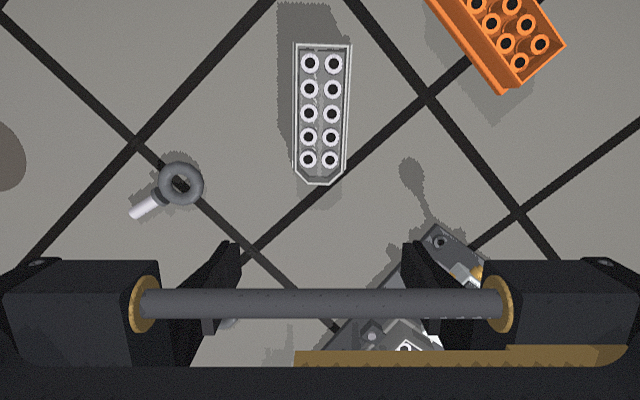

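apply_moves(plan=[[[100,0.34,0.89,0.22,0,0,-0.055],[100,0.34,0.89,0.22,0,0,-0.055],[100,0.34,0.89,0.22,0,0,-0.055],[100,0.34,0.89,0.22,0,0,-0.055],[100,0.34,0.89,0.22,0,0,-0.055],[100,0.34,0.89,0.22,0,0,-0.055],[100,0.34,0.89,0.22,0,0,-0.055],[100,0.34,0.89,0.22,0,0,-0.055],[100,0.34,0.89,0.22,0,0,-0.055],[100,0.34,0.89,0.22,0,0,-0.055],[100,0.34,0.89,0.22,0,0,-0.055],[100,0.34,0.89,0.22,0,0,-0.055]]])

```text
time_s: 4.1
tcp_pos: [0.5972, -0.057, 0.3273]
ee_rot: [[-0.994, -0.11, -0.009], [-0.11, 0.994, 0.004], [0.009, 0.005, -1.0]]
wrist_force: [-0.6, -0.3, -0.1]
gripper_width: 0.996
```

Run:
```python
from h import *
np.set_printoptions(precision=4,suppress=True)
s=sense();c=capture('wrist');save(c,'wrist2');Q=cloud(c,s)
np.savez('/tmp/wrist2.npz',Q=Q,px=c['pixels'])
print(s['tcp_pos'],s['ee_rot'])
print('rim')
for z in [(.052,.07),(.056,.07)]: rect(Q,.632,-.049,.11,*z)
print('plate');rect(Q,.6,-.05,.25,.008,.016)
print('plate');rect(Q,.6,-.05,.25,.008,.09)
print('bar');rect(Q,.53,-.067,.05,.07,.09)
print('knob');rect(Q,.47,-.078,.06,.125,.18)
for l in('dock','lever_knob','blow_bar','valve_lever'):
  for r in recognise(l,c): print(l,r['score'],w(c,r['at'],s))
```

```text
[ 0.5972 -0.057   0.3273] [[-0.9938 -0.1104 -0.0093]
 [-0.1104  0.9939  0.0042]
 [ 0.0087  0.0052 -0.9999]]
rim
[294, 135, 51, 111, 934] c [630.5 -50.7] size [148.7  57.9] yaw 10.86 zmed/max [0.0595 0.0617]
[294, 135, 51, 111, 804] c [630.5 -50.7] size [148.6  57.8] yaw 10.87 zmed/max [0.0598 0.0618]
plate
[250, 22, 125, 239, 13628] c [584.5 -59.5] size [324.9 150.3] yaw 10.9 zmed/max [0.0124 0.0142]
plate
[250, 22, 125, 239, 23592] c [584.5 -59.5] size [324.9 150.3] yaw 10.9 zmed/max [0.0134 0.0747]
bar
[291, 104, 47, 17, 607] c [527.6 -70.5] size [15.1 55.7] yaw 101.02 zmed/max [0.0759 0.0783]
knob
[292, 31, 32, 35, 875] c [469.5 -81.5] size [29. 29.] yaw 65.1 zmed/max [0.1531 0.1576]
dock 0.81 [ 0.5569 -0.0645  0.0132]
lever_knob 0.86 [ 0.4684 -0.0828  0.1514]
blow_bar 0.7 [ 0.561  -0.0601  0.0105]
valve_lever 0.91 [ 0.4732 -0.0825  0.1548]
valve_lever 0.48 [ 0.559  -0.0627  0.0138]
```

View pics/wrist2.png

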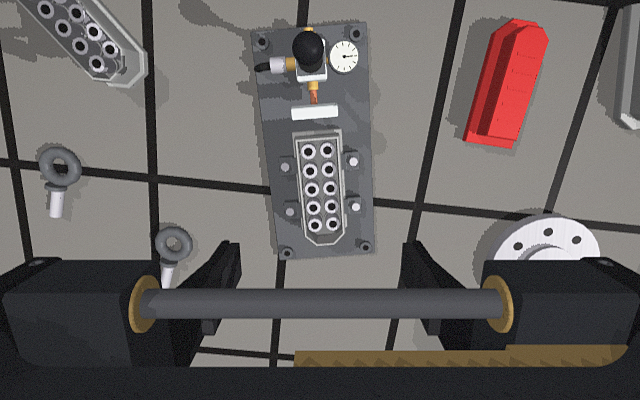

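apply_moves(plan=[[[0,-0.91,-0.175,-0.6,0,0,0.01],[0,-0.91,-0.175,-0.6,0,0,0.01],[0,-0.91,-0.175,-0.6,0,0,0.01],[0,-0.91,-0.175,-0.6,0,0,0.01],[0,-0.91,-0.175,-0.6,0,0,0.01],[0,-0.91,-0.175,-0.6,0,0,0.01],[0,-0.91,-0.175,-0.6,0,0,0.01],[0,-0.91,-0.175,-0.6,0,0,0.01],[0,0,0,0,0,0,0]]])

```text
time_s: 5.1
tcp_pos: [0.3982, -0.106, 0.1983]
ee_rot: [[-0.983, -0.183, -0.016], [-0.183, 0.983, 0.003], [0.015, 0.005, -1.0]]
wrist_force: [-0.4, 0.8, 0.1]
gripper_width: 0.405
```

apply_moves(plan=[[[0,0.2,0.2,-0.9,0,-0.008,0.002],[0,0.2,0.2,-0.9,0,-0.008,0.002],[0,0.2,0.2,-0.9,0,0,0.002],[0,0,0,0,0,0,0]]])

```text
time_s: 5.43
tcp_pos: [0.41, -0.0959, 0.1305]
ee_rot: [[-0.983, -0.181, 0.006], [-0.181, 0.983, 0.002], [-0.006, 0.001, -1.0]]
wrist_force: [-1.3, 0.2, 0.2]
gripper_width: 0.096
```

apply_moves(plan=[[[0,0.7,0.18,0,0,0,0],[0,0.7,0.18,0,0,0,0],[0,0.34,0.08,0,0,0,0],[0,0.34,0.08,0,0,0,0],[0,0.34,0.08,0,0,0,0],[0,0,0,0,0,0,0]]])

```text
time_s: 5.93
tcp_pos: [0.4659, -0.0849, 0.1316]
ee_rot: [[-0.985, -0.175, -0.008], [-0.175, 0.985, 0.001], [0.008, 0.002, -1.0]]
wrist_force: [-3.6, 1.7, 0.7]
gripper_width: 0.006
```

Run:
```python
from h import *
np.set_printoptions(precision=4,suppress=True)
s=sense();print(s['tcp_pos'],s['wrist_force'])
a=capture('scene');b=capture('side');s=sense();
cv2.imwrite('pics/lev.png',np.hstack([cv2.resize(a['pixels'][140:240,240:340,::-1],None,fx=4,fy=4),cv2.resize(b['pixels'][180:280,280:380,::-1],None,fx=4,fy=4)]))
Q=cloud(a);m=(np.hypot(Q[...,0]-.5,Q[...,1]+.075)<.03)&(Q[...,2]>.12)&(Q[...,2]<.16)
for l in('lever_knob',):
  for c in(a,b):
    for r in recognise(l,c): print(l,r['score'],w(c,r['at'],s))
```

```text
[ 0.4659 -0.0849  0.1316] [-3.5518  1.7018  0.7013]
lever_knob 0.6 [ 0.491  -0.0764  0.1473]
lever_knob 0.73 [ 0.5581 -0.0884  0.0206]
lever_knob 0.54 [ 0.4814 -0.0825  0.1039]
```

View pics/lev.png

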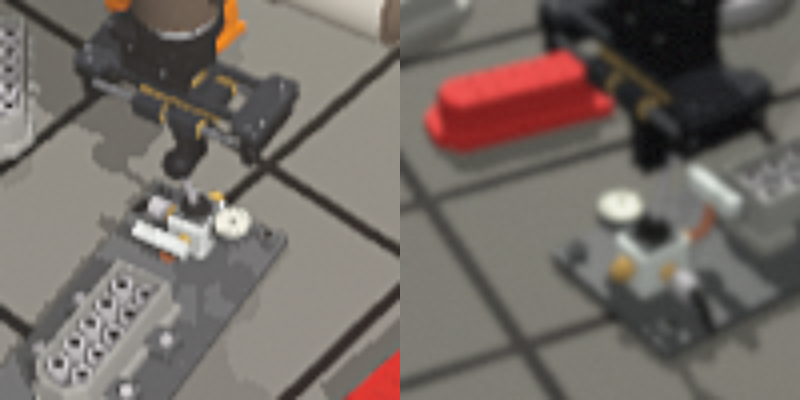

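apply_moves(plan=[[[0,0.18,0.045,0,0,0,0],[0,0.18,0.045,0,0,0,0],[0,0,0,0,0,0,0]]])

```text
time_s: 6.38
tcp_pos: [0.471, -0.0836, 0.1311]
ee_rot: [[-0.985, -0.174, -0.013], [-0.174, 0.985, -0.0], [0.013, 0.002, -1.0]]
wrist_force: [-2.6, -0.3, 0.8]
gripper_width: 0.004
```

Run:
```python
from h import *
np.set_printoptions(precision=4,suppress=True)
s=sense();print(s['tcp_pos'],s['wrist_force'])
a=capture('scene')
for r in recognise('lever_knob',a): print(r['score'],w(a,r['at'],s))
```

```text
[ 0.471  -0.0836  0.1311] [-2.6192 -0.251   0.7846]
0.55 [ 0.4955 -0.0755  0.1473]
```

apply_moves(plan=[[[0,0.14,0.03,0,0,0,0],[0,0.14,0.03,0,0,0,0],[0,0.02,0,0,0,0,0],[0,0.02,0,0,0,0,0],[0,0.02,0,0,0,0,0],[0,0.02,0,0,0,0,0],[0,0.02,0,0,0,0,0],[0,0.02,0,0,0,0,0]]])

```text
time_s: 7.15
tcp_pos: [0.4773, -0.0824, 0.13]
ee_rot: [[-0.985, -0.173, -0.022], [-0.173, 0.985, -0.0], [0.021, 0.004, -1.0]]
wrist_force: [-5.1, -0.5, -0.1]
gripper_width: 0.005
```

Run:
```python
from h import *
np.set_printoptions(precision=4,suppress=True)
s=sense();print(s['tcp_pos'],s['wrist_force'])
a=capture('scene')
for r in recognise('lever_knob',a): print(r['score'],w(a,r['at'],s))
cv2.imwrite('pics/lev2.png',cv2.resize(a['pixels'][140:240,240:340,::-1],None,fx=6,fy=6,interpolation=cv2.INTER_CUBIC))
```

```text
[ 0.4773 -0.0824  0.13  ] [-5.1047 -0.5312 -0.0547]
0.59 [ 0.5007 -0.0744  0.1462]
0.29 [ 0.6021 -0.0456  0.0121]
```

View pics/lev2.png

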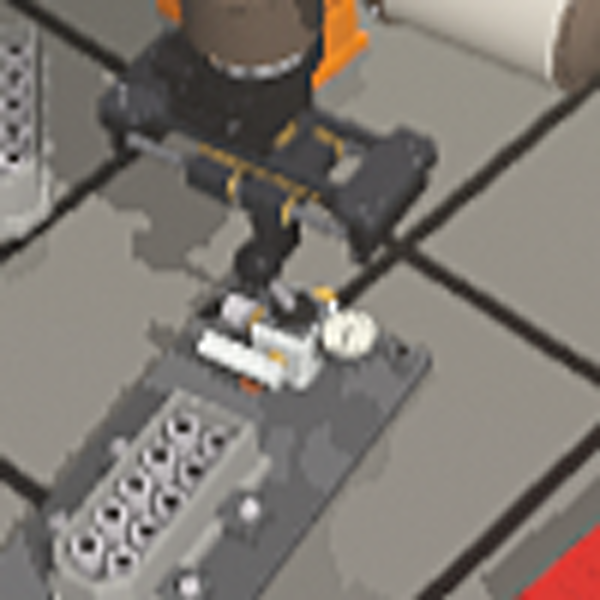

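apply_moves(plan=[[[0,0,0,0,0,0,0],[0,0,0,0,0,0,0],[0,0,0,0,0,0,0],[0,0,0,0,0,0,0],[0,0,0,0,0,0,0],[0,0,0,0,0,0,0],[0,0,0,0,0,0,0],[0,0,0,0,0,0,0],[0,0,0,0,0,0,0],[0,0,0,0,0,0,0]]])

```text
time_s: 8.08
tcp_pos: [0.4769, -0.0825, 0.1301]
ee_rot: [[-0.985, -0.173, -0.022], [-0.173, 0.985, -0.0], [0.022, 0.004, -1.0]]
wrist_force: [-4.8, -0.6, -0.6]
gripper_width: 0.006
```

apply_moves(plan=[[[0,-0.4,-0.08,0,0,-0.007,0],[0,-0.4,-0.08,0,0,-0.007,0],[0,-0.5,-0.1,0,0,-0.008,0],[0,-0.5,-0.1,0,0,0,0],[0,-0.5,-0.1,0,0,0,0],[0,0,0,0.8,0,0,0],[0,0,0,1,0,0,0],[0,0,0,1,0,0,0],[100,0,0,1,0,0,0],[100,0,0,0,0,0,0]]])

```text
time_s: 8.92
tcp_pos: [0.4324, -0.0933, 0.2372]
ee_rot: [[-0.983, -0.179, 0.05], [-0.179, 0.984, 0.001], [-0.049, -0.008, -0.999]]
wrist_force: [0.6, 0.4, -0.3]
gripper_width: 0.086
```

Run:
```python
from h import *
np.set_printoptions(precision=4,suppress=True)
a=capture('scene');s=sense();print(s['ee_rot'],s['tcp_pos'])
for r in recognise('lever_knob',a): print(r['score'],w(a,r['at'],s))
cv2.imwrite('pics/lev3.png',cv2.resize(a['pixels'][140:240,240:340,::-1],None,fx=5,fy=5,interpolation=cv2.INTER_CUBIC))
```

```text
[[-0.9829 -0.178   0.0468]
 [-0.1781  0.984   0.0019]
 [-0.0464 -0.0064 -0.9989]] [ 0.4313 -0.0931  0.2352]
0.58 [ 0.4726 -0.078   0.1491]
```

View pics/lev3.png

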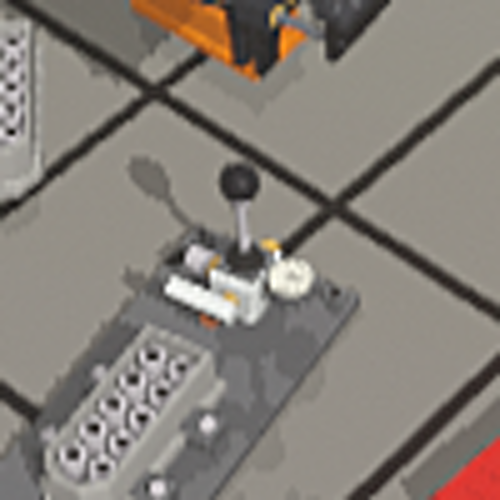

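apply_moves(plan=[[[100,0.1,-0.91,0,0,0.01,0.051],[100,0.1,-0.91,0,0,0.01,0.051],[100,0.1,-0.91,0,0,0.01,0.051],[100,0.1,-0.91,0,0,0.01,0.051],[100,0.1,-0.91,-0.2,0,0,0.051],[100,0.1,-0.91,-0.2,0,0,0.051],[100,0.1,-0.91,-0.2,0,0,0.051],[100,0.1,-0.91,-0.2,0,0,0.051],[100,0.1,-0.91,-0.2,0,0,0.051],[100,0.1,-0.91,-0.2,0,0,0.051],[100,0.1,-0.91,-0.2,0,0,0.051],[100,0.1,-0.91,-0.2,0,0,0.051]]])

```text
time_s: 10.02
tcp_pos: [0.4609, -0.3751, 0.1811]
ee_rot: [[-0.676, -0.737, -0.0], [-0.737, 0.676, 0.011], [-0.008, 0.008, -1.0]]
wrist_force: [-0.8, -0.1, 0.8]
gripper_width: 0.98
```

apply_moves(plan=[[[100,0,0,0,0,0,0],[100,0,0,0,0,0,0]]])

```text
time_s: 10.18
tcp_pos: [0.4601, -0.3786, 0.1761]
ee_rot: [[-0.679, -0.734, -0.004], [-0.734, 0.679, 0.013], [-0.007, 0.012, -1.0]]
wrist_force: [-0.9, 0.6, 0.5]
gripper_width: 1.0
```

apply_moves(plan=[[[100,0,0.22,-0.85,-0.006,-0.002,-0.014],[100,0,0.22,-0.85,-0.006,-0.002,-0.014],[100,0,0,-0.85,0,0,0],[100,0,0,-0.85,0,0,0],[100,0,0,-0.7,0,0,0],[100,0,0,-0.3,0,0,0],[100,0,0,0,0,0,0]]])

```text
time_s: 10.77
tcp_pos: [0.46, -0.3632, 0.0607]
ee_rot: [[-0.701, -0.714, 0.004], [-0.714, 0.701, -0.001], [-0.002, -0.004, -1.0]]
wrist_force: [0.2, -0.2, -1.1]
gripper_width: 0.999
```

apply_moves(plan=[[[100,0,-0.16,-0.5,0,0,0],[100,0,0,-0.5,0,0,0],[100,0,0,-0.4,0,0,0],[100,0,0,-0.1,0,0,0],[100,0,0,0,0,0,0]]])

```text
time_s: 11.18
tcp_pos: [0.4628, -0.3679, 0.0236]
ee_rot: [[-0.699, -0.715, 0.011], [-0.715, 0.699, -0.005], [-0.004, -0.011, -1.0]]
wrist_force: [0.4, -0.6, 0.1]
gripper_width: 0.999
```

apply_moves(plan=[[[100,-0.12,0,-0.04,0.005,0.011,0],[100,0,0,0,0,0,0],[0,0,0,0,0,0,0],[0,0,0,0,0,0,0],[0,0,0,0,0,0,0],[0,0,0,0,0,0,0],[0,0,0,0,0,0,0],[0,0,0,0,0,0,0],[0,0,0,0,0,0,0]]])

```text
time_s: 11.93
tcp_pos: [0.4606, -0.3686, 0.0254]
ee_rot: [[-0.699, -0.715, 0.002], [-0.715, 0.699, -0.001], [-0.001, -0.003, -1.0]]
wrist_force: [0.6, -1.3, -1.3]
gripper_width: 0.662
```

apply_moves(plan=[[[0,0,0,0.2,0,0,0],[0,0,0,0.5,0,0,0],[0,0,0,0.8,0,0,0],[0,0,0,1,0,0,0],[0,0,0,1,0,0,0],[0,0,0,1,0,0,0],[0,0,0,0.4,0,0,0],[0,0,0,0,0,0,0]]])

```text
time_s: 12.6
tcp_pos: [0.4506, -0.3622, 0.1406]
ee_rot: [[-0.704, -0.71, -0.02], [-0.71, 0.704, 0.016], [0.003, 0.026, -1.0]]
wrist_force: [0.1, -0.5, -6.1]
gripper_width: 0.662
```

apply_moves(plan=[[[0,0.25,0.4,0.1,-0.005,-0.005,-0.02],[0,0.45,0.78,0.1,-0.005,-0.005,-0.045],[0,0.45,0.78,0.1,-0.005,-0.005,-0.045],[0,0.45,0.78,0.1,0,0,-0.045],[0,0.45,0.78,0.1,0,0,-0.045],[0,0.45,0.78,0.1,0,0,-0.045],[0,0.45,0.78,0.1,0,0,-0.045],[0,0.45,0.78,0,0,0,-0.045],[0,0.45,0.78,0,0,0,-0.045],[0,0.45,0.78,0,0,0,-0.045],[0,0.45,0.78,0,0,0,-0.045],[0,0.45,0.78,0,0,0,-0.045]]])

```text
time_s: 13.6
tcp_pos: [0.5672, -0.1249, 0.1303]
ee_rot: [[-0.973, -0.229, -0.038], [-0.23, 0.973, 0.03], [0.03, 0.038, -0.999]]
wrist_force: [0.2, 0.1, -6.9]
gripper_width: 0.665
```

apply_moves(plan=[[[0,0.45,0.78,0,0,0,-0.045],[0,0.45,0.78,0,0,0,-0.04],[0,0.4,0.6,0,0,0,-0.02],[0,0.2,0.3,0,0,0,0],[0,0,0,0,0,0,0]]])

```text
time_s: 14.02
tcp_pos: [0.6018, -0.0555, 0.1168]
ee_rot: [[-0.991, -0.12, -0.053], [-0.122, 0.992, 0.037], [0.048, 0.043, -0.998]]
wrist_force: [-0.6, -0.8, -6.7]
gripper_width: 0.666
```

apply_moves(plan=[[[0,0.3,0.05,0.4,-0.012,-0.018,0.02],[0,0.3,0.05,0.4,-0.012,-0.018,0.025],[0,0.3,0.05,0.4,-0.012,-0.018,0.025],[0,0.2,0.05,0.1,0,0,0],[0,0,0,0,0,0,0]]])

```text
time_s: 14.43
tcp_pos: [0.6283, -0.0526, 0.1492]
ee_rot: [[-0.981, -0.196, -0.003], [-0.196, 0.981, -0.006], [0.004, -0.006, -1.0]]
wrist_force: [0.7, 0.4, -6.8]
gripper_width: 0.665
```

```bash
cat >> h.py <<'E'
def goal(x,y,z,yaw,s=None):
    """shift (units) and rotvec to bring the tool to TCP x,y,z (m), tool x angle yaw deg, pointing down"""
    s=s or sense(); a=np.radians(yaw)
    G=np.array([[np.cos(a),np.sin(a),0],[np.sin(a),-np.cos(a),0],[0,0,-1]])
    rv=cv2.Rodrigues(G@np.asarray(s['ee_rot']).T)[0].ravel()
    print('units',np.round((np.array([x,y,z])-s['tcp_pos'])/.025,3),'rot',np.round(rv,3))
E
python3 - <<'E'
from h import *
np.set_printoptions(precision=4,suppress=True)
s=sense();print(s['tcp_pos'],s['ee_rot'],s['wrist_force'])
a=capture('wrist');save(a,'w3');b=capture('scene');save(b,'s3')
Q=cloud(a,s); rect(Q,*s['tcp_pos'][:2],.1,.11,.16)
Q=cloud(b); r=rect(Q,*s['tcp_pos'][:2],.1,.11,.16)
goal(.6305,-.0507,.13,190.88,s)
E
```

```text
[ 0.6283 -0.0526  0.1492] [[-0.9805 -0.1963 -0.0028]
 [-0.1963  0.9805 -0.0063]
 [ 0.004  -0.0056 -1.    ]] [ 0.7444  0.4066 -6.7867]
[262, 128, 118, 161, 8662] c [603.9 -56.4] size [92.2 50.6] yaw 11.39 zmed/max [0.1412 0.1594]
[245, 206, 29, 22, 225] c [659.9 -28.3] size [ 54.4 105.1] yaw 151.37 zmed/max [0.1383 0.159 ]
units [ 0.086  0.076 -0.766] rot [ 0.006 -0.003 -0.008]
```

View pics/w3.png

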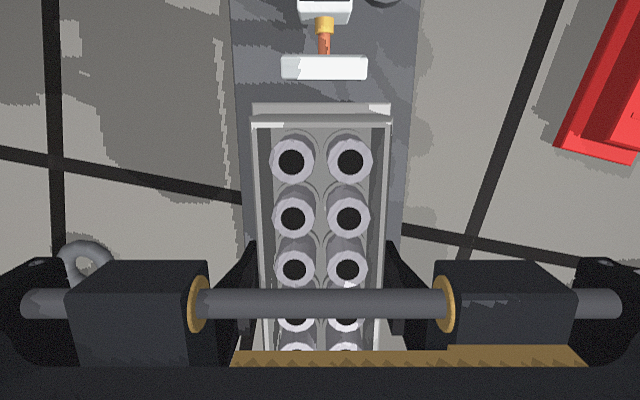

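View pics/s3.png

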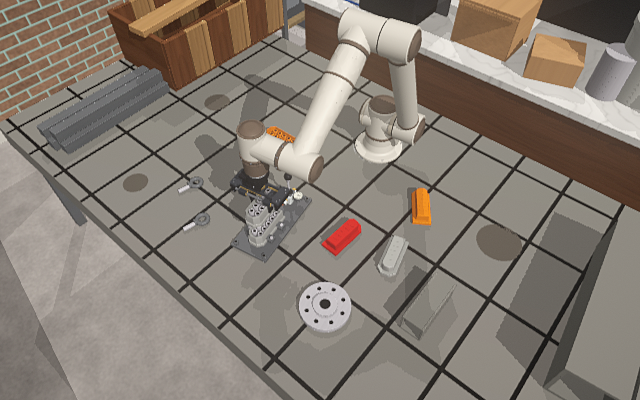

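Run:
```python
from h import *
np.set_printoptions(precision=4,suppress=True)
s=sense();a=capture('wrist');Q=cloud(a,s)
v,u=np.indices(Q.shape[:2]);m=(u>225)&(u<420)&(v>90)&(v<235)&(Q[...,2]>.10)&(Q[...,2]<.19)
P=(Q-s['tcp_pos'])[m]@s['ee_rot']; z=P[:,2]  # tool coordinates
print(np.percentile(z,[1,5,50]))
print(np.histogram(Q[m][:,2],20))
for lo,hi in [(-.028,-.018),(-.016,.01),(.012,.03)]:
    k=(z>lo)&(z<hi)
    if k.sum()>20:
      rc=cv2.minAreaRect(P[k][:,:2].astype(np.float32)*1000)
      print(k.sum(),'x',P[k][:,0].min(),np.percentile(P[k][:,0],[99,100]),'y',np.percentile(P[k][:,1],[0,1,99,100]),rc)
```

```text
[-0.0236 -0.0229 -0.0143]
(array([1065, 2531,  530,  861,  290,  276,  264,  260,  269,  289,  415,
        290,  320,  329, 3399, 3084,  458,  732, 1692,  787]), array([0.1332, 0.1353, 0.1373, 0.1393, 0.1414, 0.1434, 0.1454, 0.1474,
       0.1495, 0.1515, 0.1535, 0.1556, 0.1576, 0.1596, 0.1617, 0.1637,
       0.1657, 0.1677, 0.1698, 0.1718, 0.1738]))
3512 x 0.025781667165105288 [0.0758 0.0759] y [-0.0279 -0.0276  0.0296  0.0299] ((50.818077087402344, 0.9976387023925781), (57.79210662841797, 50.11859130859375), 89.94747161865234)
10240 x 0.013732718658031069 [0.076  0.0761] y [-0.0278 -0.0241  0.0261  0.0299] ((44.9069938659668, 1.0220890045166016), (62.347415924072266, 57.67163848876953), 0.008097670041024685)
3478 x 0.0115376824561384 [0.0808 0.0808] y [-0.0331 -0.0315  0.0335  0.035 ] ((46.190940856933594, 0.9554519653320312), (68.153564453125, 69.30487823486328), 89.99795532226562)
```

Run:
```python
from h import *
np.set_printoptions(precision=4,suppress=True)
s=sense();a=capture('wrist');Q=cloud(a,s)
rect(Q,.5265,-.0707,.05,.07,.09)
goal(.6316,-.0515,.105,190.88,s)
```

```text
[280, 58, 88, 26, 2083] c [527.1 -70.3] size [15.2 55.9] yaw 100.41 zmed/max [0.076 0.078]
units [ 0.197  0.053 -1.713] rot [ 0.006 -0.006 -0.006]
```

apply_moves(plan=[[[0,0.1,0.03,-0.4,0.006,-0.006,-0.006],[0,0.1,0.03,-0.6,0,0,0],[0,0,0,-0.5,0,0,0],[0,0,0,-0.2,0,0,0],[0,0,0,0,0,0,0]]])

```text
time_s: 15.05
tcp_pos: [0.6301, -0.0523, 0.1004]
ee_rot: [[-0.983, -0.185, -0.002], [-0.185, 0.983, 0.002], [0.002, 0.002, -1.0]]
wrist_force: [0.1, 1.0, -7.8]
gripper_width: 0.666
```

Run:
```python
from h import *
goal(.6318,-.0513,.09,190.88)
```

```text
units [ 0.069  0.039 -0.417] rot [-0.002 -0.002  0.003]
```

apply_moves(plan=[[[0,0.08,0.04,-0.15,-0.002,-0.002,0.003],[0,0.02,0.01,-0.15,0,0,0],[0,0,0,0,0,0,0]]])

```text
time_s: 15.3
tcp_pos: [0.6327, -0.0513, 0.0917]
ee_rot: [[-0.982, -0.188, -0.001], [-0.188, 0.982, -0.0], [0.001, -0.0, -1.0]]
wrist_force: [-0.3, -1.1, -7.2]
gripper_width: 0.661
```

Run:
```python
from h import *
goal(.6318,-.0513,.085,190.88)
```

```text
units [-0.035  0.    -0.267] rot [ 0.    -0.001  0.001]
```

apply_moves(plan=[[[0,-0.03,0,-0.12,0,0,0],[0,0,0,-0.12,0,0,0],[0,0,0,-0.12,0,0,0],[0,0,0,0,0,0,0]]])

```text
time_s: 15.63
tcp_pos: [0.6329, -0.0511, 0.0832]
ee_rot: [[-0.982, -0.188, 0.002], [-0.188, 0.982, -0.0], [-0.002, -0.001, -1.0]]
wrist_force: [-0.4, -0.8, -7.5]
gripper_width: 0.661
```

apply_moves(plan=[[[0,-0.03,0,-0.1,0,0,0],[0,0,0,-0.1,0,0,0],[0,0,0,-0.06,0,0,0],[0,0,0,0,0,0,0]]])

```text
time_s: 15.97
tcp_pos: [0.6328, -0.051, 0.0776]
ee_rot: [[-0.982, -0.189, 0.004], [-0.189, 0.982, -0.001], [-0.004, -0.001, -1.0]]
wrist_force: [0.1, -0.6, -5.5]
gripper_width: 0.665
```

Essentially seated (the force is unloading). Press slightly and check from the wrist.

apply_moves(plan=[[[0,0,0,-0.08,0,0,0],[0,0,0,-0.06,0,0,0],[0,0,0,0,0,0,0]]])

```text
time_s: 16.22
tcp_pos: [0.633, -0.051, 0.0778]
ee_rot: [[-0.982, -0.19, 0.005], [-0.19, 0.982, -0.001], [-0.005, -0.002, -1.0]]
wrist_force: [0.4, -0.5, -6.6]
gripper_width: 0.665
```

Run:
```python
from h import *
s=sense();a=capture('wrist');save(a,'w4');Q=cloud(a,s)
rect(Q,.5265,-.0707,.05,.072,.085)
v,u=np.indices(Q.shape[:2]);m=(u>225)&(u<420)&(v>70)&(v<235)
P=(Q-s['tcp_pos'])[m]@s['ee_rot'];z=Q[m][:,2]
for lo,hi in [(.096,.11),(.058,.068),(.066,.072)]:
    k=(z>lo)&(z<hi);print(k.sum(),np.median(z[k]) if k.any() else 0, np.percentile(P[k],[0,100],axis=0) if k.any() else 0)
```

```text
[255, 21, 132, 37, 4665] c [527.3 -70.2] size [14.6 56.2] yaw 100.8 zmed/max [0.076  0.0781]
3372 0.09979734736564269 [[ 0.02582151 -0.02784445 -0.02450687]
 [ 0.07588556  0.02985571 -0.01828954]]
4050 0.06442811527904321 [[ 0.01180052 -0.03297924  0.00943095]
 [ 0.0808489   0.03505926  0.01628602]]
1637 0.06857970170179684 [[ 0.01305596 -0.03045499  0.00541311]
 [ 0.07948181  0.02624525  0.01160516]]
```

View pics/w4.png

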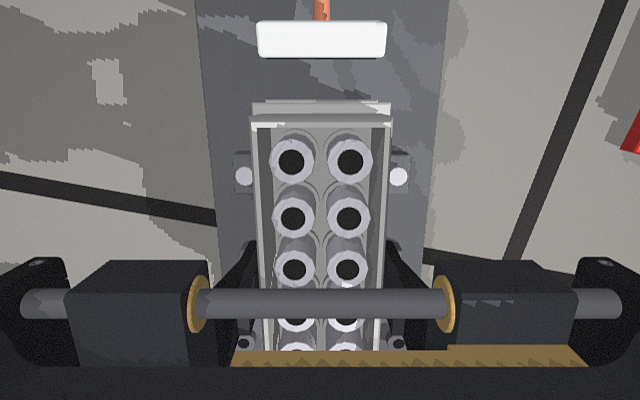

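apply_moves(plan=[[[72,0,0,-0.04,0,0,0],[80,0,0,0,0,0,0],[100,0,0,0,0,0,0],[100,0,0,0,0,0,0],[100,0,0,0,0,0,0],[100,0,0,0.5,0,0,0],[100,0,0,1,0,0,0],[100,0,0,1,0,0,0],[100,0,0,1,0,0,0],[100,0,0,1,0,0,0],[100,0,0,1,0,0,0],[100,0,0,1,0,0,0]]])

```text
time_s: 17.27
tcp_pos: [0.6348, -0.0519, 0.2435]
ee_rot: [[-0.981, -0.192, 0.007], [-0.192, 0.981, -0.004], [-0.006, -0.005, -1.0]]
wrist_force: [0.6, -0.2, 0.4]
gripper_width: 1.0
```

apply_moves(plan=[[[100,0.6,0.12,1,0,0,0],[100,0.6,0.12,1,0,0,0],[100,0.6,0.12,0.6,0,0,0],[100,0,0,0,0,0,0]]])

```text
time_s: 17.6
tcp_pos: [0.6823, -0.0435, 0.3218]
ee_rot: [[-0.981, -0.192, 0.023], [-0.192, 0.981, -0.004], [-0.022, -0.008, -1.0]]
wrist_force: [0.7, 0.8, -0.6]
gripper_width: 0.995
```

Run:
```python
from h import *
s=sense();a=capture('wrist');save(a,'w5');Q=cloud(a,s)
print('tray');rect(Q,.631,-.0507,.1,.09,.12);rect(Q,.631,-.0507,.1,.096,.12)
print('skirt');rect(Q,.631,-.0507,.11,.055,.12)
print('plate');rect(Q,.6,-.05,.25,.008,.016)
print('bar');rect(Q,.5265,-.0707,.05,.072,.085)
print('knob');rect(Q,.47,-.078,.06,.125,.18)
```

```text
tray
[297, 52, 56, 138, 1441] c [631.7 -50.3] size [148.5  58.1] yaw 10.95 zmed/max [0.0992 0.1017]
[297, 52, 55, 138, 1197] c [631.8 -50.3] size [148.2  57.7] yaw 10.99 zmed/max [0.0996 0.1017]
skirt
[295, 51, 60, 139, 7561] c [629.6 -50.8] size [152.7  68.1] yaw 10.94 zmed/max [0.0909 0.101 ]
plate
[264, 0, 122, 200, 12313] c [618.8 -52.8] size [256.2 150.4] yaw 10.86 zmed/max [0.0124 0.0142]
bar
[299, 15, 52, 15, 768] c [527.8 -70.3] size [14.1 55.3] yaw 100.96 zmed/max [0.076  0.0784]
knob
none
```

View pics/w5.png

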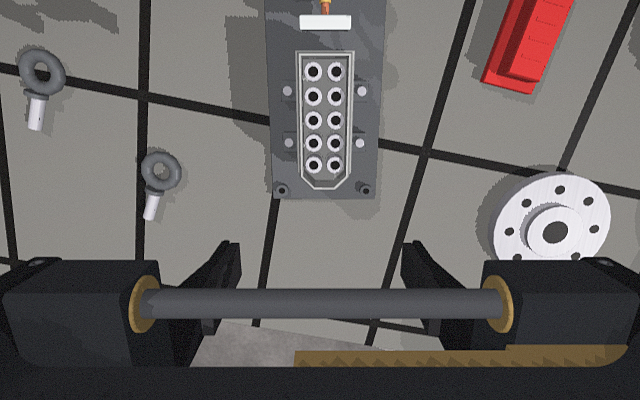

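apply_moves(plan=[[[100,-0.42,0.84,0,0,0,0.004],[100,-0.42,0.84,0,0,0,0.004],[100,-0.42,0.84,0,0,0,0.004],[100,-0.42,0.84,-0.1,0,0,0.004],[100,-0.42,0.84,-0.1,0,0,0.004],[100,-0.42,0.84,-0.1,0,0,0.004],[100,-0.42,0.84,-0.1,0,0,0.004],[100,-0.42,0.84,-0.1,0,0,0.004],[100,-0.42,0.84,-0.1,0,0,0.004],[100,-0.42,0.84,-0.1,0,0,0.004],[100,-0.42,0.84,-0.1,0,0,0.004],[100,-0.42,0.84,-0.1,0,0,0.004]]])

```text
time_s: 18.65
tcp_pos: [0.5352, 0.2082, 0.2789]
ee_rot: [[-0.973, -0.229, -0.008], [-0.229, 0.973, -0.01], [0.01, -0.008, -1.0]]
wrist_force: [-0.1, 0.5, 0.5]
gripper_width: 0.995
```

apply_moves(plan=[[[100,-0.42,0.84,-0.1,0,0,0.004],[100,-0.42,0.84,-0.1,0,0,0.004],[100,-0.42,0.84,-0.1,0,0,0.004],[100,-0.42,0.84,-0.1,0,0,0.004],[100,-0.42,0.84,-0.1,0,0,0.004],[100,-0.42,0.84,-0.1,0,0,0.004],[100,-0.2,0.5,-0.1,0,0,0.004],[100,0,0,0,0,0,0]]])

```text
time_s: 19.32
tcp_pos: [0.4518, 0.3474, 0.2489]
ee_rot: [[-0.965, -0.26, -0.025], [-0.26, 0.965, -0.023], [0.031, -0.015, -0.999]]
wrist_force: [0.4, -0.1, -0.3]
gripper_width: 1.003
```

Run:
```python
from h import *
s=sense();a=capture('wrist');save(a,'w6');Q=cloud(a,s);np.savez('/tmp/w6.npz',Q=Q)
print('crown')
for z in [(.025,.06),(.034,.06),(.038,.06)]:rect(Q,.425,.366,.12,*z)
print('skirt');rect(Q,.425,.366,.12,.007,.06)
for l in ('cover','box_parallel'):
  for r in recognise(l,a): print(l,r['score'],w(a,r['at'],s))
```

```text
crown
[327, 98, 42, 122, 4695] c [422.5 366.9] size [134.7  43.4] yaw 15.27 zmed/max [0.0404 0.0422]
[327, 98, 42, 122, 4695] c [422.5 366.9] size [134.7  43.4] yaw 15.27 zmed/max [0.0404 0.0422]
[327, 98, 41, 122, 4572] c [422.6 366.8] size [134.6  42.9] yaw 15.37 zmed/max [0.0404 0.0423]
skirt
[316, 88, 61, 135, 7485] c [423.3 366.8] size [159.6  68. ] yaw 15.35 zmed/max [0.0396 0.042 ]
cover 0.87 [0.41454715 0.36525293 0.043226  ]
box_parallel 0.88 [0.45151929 0.53257808 0.07729894]
```

View pics/w6.png

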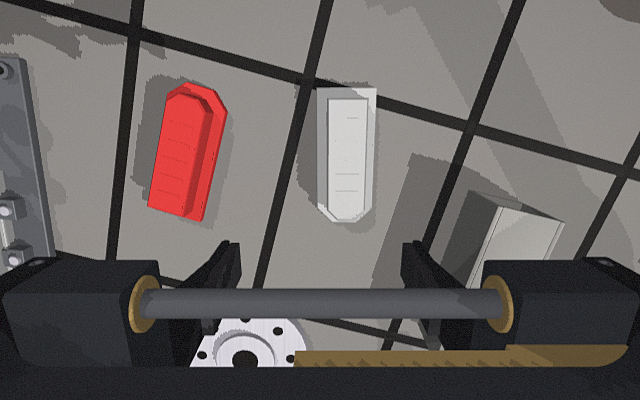

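Run:
```python
from h import *
goal(.423,.3669,.06,195.35)
```

```text
units [-1.218  0.849 -7.607] rot [ 0.022 -0.024  0.008]
```

apply_moves(plan=[[[100,-0.6,0.4,-0.5,0.01,-0.012,0.004],[100,-0.6,0.4,-0.9,0.01,-0.012,0.004],[100,0,0,-1,0,0,0],[100,0,0,-1,0,0,0],[100,0,0,-1,0,0,0],[100,0,0,-1,0,0,0],[100,0,0,-0.6,0,0,0],[100,0,0,-0.4,0,0,0],[100,0,0,0,0,0,0]]])

```text
time_s: 20.22
tcp_pos: [0.4295, 0.3564, 0.0887]
ee_rot: [[-0.968, -0.251, 0.01], [-0.251, 0.968, 0.006], [-0.011, 0.003, -1.0]]
wrist_force: [-0.2, -0.4, 0.2]
gripper_width: 0.995
```

Run:
```python
from h import *
goal(.423,.3669,.0235,195.35)
```

```text
units [-0.258  0.422 -2.606] rot [-0.006  0.01   0.015]
```

apply_moves(plan=[[[100,-0.26,0.42,-0.5,-0.006,0.01,0.015],[100,0,0,-0.5,0,0,0],[100,0,0,-0.5,0,0,0],[100,0,0,0,0,0,0]]])

```text
time_s: 20.55
tcp_pos: [0.4268, 0.365, 0.0532]
ee_rot: [[-0.965, -0.261, 0.003], [-0.261, 0.965, 0.003], [-0.004, 0.002, -1.0]]
wrist_force: [-0.6, -0.8, -0.5]
gripper_width: 1.001
```

Run:
```python
from h import *
goal(.423,.3669,.0235,195.35)
```

```text
units [-0.152  0.076 -1.188] rot [-0.003  0.003  0.004]
```

apply_moves(plan=[[[100,-0.15,0.08,-0.4,-0.003,0.003,0.004],[100,0,0,-0.4,0,0,0],[100,0,0,-0.3,0,0,0],[100,0,0,0,0,0,0]]])

```text
time_s: 20.88
tcp_pos: [0.4253, 0.3674, 0.0269]
ee_rot: [[-0.965, -0.263, 0.004], [-0.263, 0.965, 0.004], [-0.005, 0.003, -1.0]]
wrist_force: [-0.3, -0.4, -0.1]
gripper_width: 1.0
```

Run:
```python
from h import *
goal(.423,.3669,.0235,195.35)
```

```text
units [-0.092 -0.019 -0.136] rot [-0.004  0.004  0.002]
```

apply_moves(plan=[[[100,-0.09,-0.02,-0.12,-0.004,0.004,0.002],[60,0,0,0,0,0,0],[60,0,0,0,0,0,0],[60,0,0,0,0,0,0],[0,0,0,0,0,0,0],[0,0,0,0,0,0,0],[0,0,0,0,0,0,0],[0,0,0,0,0,0,0],[0,0,0,0,0,0,0],[0,0,0,0,0,0,0]]])

```text
time_s: 21.72
tcp_pos: [0.4235, 0.3677, 0.0251]
ee_rot: [[-0.964, -0.266, 0.001], [-0.266, 0.964, 0.002], [-0.002, 0.002, -1.0]]
wrist_force: [-0.5, -0.5, -2.2]
gripper_width: 0.504
```

apply_moves(plan=[[[0,0,0,0.3,0,0,0],[0,0,0,0.7,0,0,0],[0,0,0,1,0,0,0],[0,0,0,1,0,0,0],[0,0,0,1,0,0,0],[0,0,0,1,0,0,0],[0,0,0,1,0,0,0],[0,0,0,0.8,0,0,0],[0,0,0,0,0,0,0]]])

```text
time_s: 22.47
tcp_pos: [0.4204, 0.3632, 0.2032]
ee_rot: [[-0.964, -0.264, -0.004], [-0.264, 0.964, -0.005], [0.005, -0.004, -1.0]]
wrist_force: [-0.5, 1.0, -0.4]
gripper_width: 0.504
```

apply_moves(plan=[[[0,0.2,-0.4,0,0,0,-0.004],[0,0.42,-0.84,0.05,0,0,-0.004],[0,0.42,-0.84,0.05,0,0,-0.004],[0,0.42,-0.84,0.05,0,0,-0.004],[0,0.42,-0.84,0.05,0,0,-0.004],[0,0.42,-0.84,0.05,0,0,-0.004],[0,0.42,-0.84,0.05,0,0,-0.004],[0,0.42,-0.84,0.05,0,0,-0.004],[0,0.42,-0.84,0.05,0,0,-0.004],[0,0.42,-0.84,0.05,0,0,-0.004],[0,0.42,-0.84,0.05,0,0,-0.004],[0,0.42,-0.84,0.05,0,0,-0.004]]])

```text
time_s: 23.47
tcp_pos: [0.5357, 0.1046, 0.2057]
ee_rot: [[-0.976, -0.218, -0.027], [-0.218, 0.976, -0.014], [0.029, -0.008, -1.0]]
wrist_force: [0.1, 0.4, -0.9]
gripper_width: 0.5
```

Run:
```python
from h import *
goal(.6318,-.0503,.18,190.95)
```

```text
units [ 3.845 -6.197 -1.03 ] rot [ 0.013 -0.027 -0.029]
```

apply_moves(plan=[[[0,0.5,-0.78,0,0.004,-0.008,-0.005],[0,0.5,-0.78,0,0.004,-0.008,-0.005],[0,0.5,-0.78,0,0.004,-0.008,-0.005],[0,0.5,-0.78,0,0,-0.005,-0.005],[0,0.5,-0.78,0,0,-0.005,-0.005],[0,0.5,-0.78,0,0,0,0],[0,0.4,-0.6,0,0,0,0],[0,0.2,-0.3,0,0,0,0],[0,0,0,0,0,0,0]]])

```text
time_s: 24.22
tcp_pos: [0.621, -0.0531, 0.1917]
ee_rot: [[-0.983, -0.181, -0.018], [-0.181, 0.983, -0.005], [0.019, -0.001, -1.0]]
wrist_force: [0.3, -0.6, -0.8]
gripper_width: 0.505
```

Run:
```python
from h import *
s=sense();goal(.6318,-.0503,.18,190.95,s)
a=capture('wrist');save(a,'w7');Q=cloud(a,s);P=(Q-s['tcp_pos'])@s['ee_rot']
v,u=np.indices(Q.shape[:2]);m=(u>200)&(u<440)&(v<240)&(P[...,2]<.035)
for lo,hi in [(-.03,-.005),(.005,.03)]:
    k=m&(P[...,2]>lo)&(P[...,2]<hi);p=P[k]
    print(k.sum(),np.median(p[:,2]),np.percentile(p,[0,100],axis=0),cv2.minAreaRect(p[:,:2].astype(np.float32)*1000));
```

```text
units [ 0.433  0.112 -0.467] rot [ 0.005 -0.018  0.009]
10743 -0.015176318780360918 [[ 0.02048342 -0.0210458  -0.01832629]
 [ 0.06931794  0.02321638 -0.00502377]] ((44.891517639160156, 1.081247329711914), (48.8361930847168, 44.25361633300781), 0.02641579508781433)
7047 0.012832560860828386 [[ 0.00889029 -0.03310758  0.00500014]
 [ 0.08086656  0.03513773  0.01526778]] ((44.89701461791992, 0.999298095703125), (71.962890625, 68.25137329101562), 0.04402035102248192)
```

View pics/w7.png

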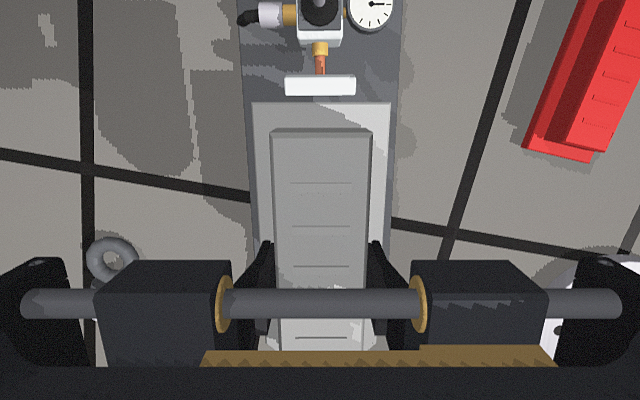

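Run:
```python
from h import *
goal(.6329,-.0511,.14,190.95)
```

```text
units [ 0.504  0.053 -2.057] rot [ 0.005 -0.019  0.009]
```

apply_moves(plan=[[[0,0.24,0.04,-0.2,0.005,-0.01,0.009],[0,0.24,0.04,-0.6,0,-0.008,0],[0,0,0,-0.6,0,0,0],[0,0,0,-0.3,0,0,0],[0,0,0,0,0,0,0]]])

```text
time_s: 24.68
tcp_pos: [0.631, -0.0462, 0.1463]
ee_rot: [[-0.981, -0.196, 0.0], [-0.196, 0.981, 0.003], [-0.001, 0.003, -1.0]]
wrist_force: [-0.3, -0.9, -1.2]
gripper_width: 0.497
```

Run:
```python
from h import *
goal(.6329,-.0511,.13,190.95)
```

```text
units [ 0.074 -0.195 -0.652] rot [-0.003  0.    -0.006]
```

apply_moves(plan=[[[0,0.07,-0.19,-0.2,-0.003,0,-0.006],[0,0,0,-0.2,0,0,0],[0,0,0,-0.1,0,0,0],[0,0,0,0,0,0,0]]])

```text
time_s: 25.02
tcp_pos: [0.6332, -0.0495, 0.1339]
ee_rot: [[-0.981, -0.193, 0.002], [-0.193, 0.981, -0.0], [-0.002, -0.001, -1.0]]
wrist_force: [-0.2, 0.2, -1.9]
gripper_width: 0.5
```

Run:
```python
from h import *
goal(.6329,-.0511,.128,190.95)
```

```text
units [-0.01  -0.063 -0.235] rot [ 0.     0.002 -0.003]
```

apply_moves(plan=[[[0,-0.01,-0.06,-0.12,0,0.002,-0.003],[0,0,0,-0.06,0,0,0],[0,0,0,0,0,0,0]]])

```text
time_s: 25.27
tcp_pos: [0.6335, -0.0511, 0.1301]
ee_rot: [[-0.982, -0.19, 0.002], [-0.19, 0.982, -0.0], [-0.002, -0.001, -1.0]]
wrist_force: [0.3, -0.6, -1.8]
gripper_width: 0.504
```

Run:
```python
from h import *
goal(.6329,-.0511,.1175,190.95)
```

```text
units [-0.024  0.002 -0.502] rot [0.    0.002 0.   ]
```

apply_moves(plan=[[[0,-0.02,0,-0.12,0,0.002,0],[0,0,0,-0.12,0,0,0],[0,0,0,-0.12,0,0,0],[0,0,0,-0.1,0,0,0],[0,0,0,-0.06,0,0,0],[0,0,0,0,0,0,0]]])

```text
time_s: 25.77
tcp_pos: [0.6337, -0.0513, 0.1172]
ee_rot: [[-0.982, -0.19, 0.002], [-0.19, 0.982, -0.0], [-0.002, -0.001, -1.0]]
wrist_force: [-0.7, 0.2, 0.7]
gripper_width: 0.505
```

apply_moves(plan=[[[0,0,0,-0.05,0,0,0],[0,0,0,0,0,0,0],[55,0,0,0,0,0,0],[65,0,0,0,0,0,0],[100,0,0,0,0,0,0],[100,0,0,0,0,0,0],[100,0,0,0,0,0,0],[100,0,0,0,0,0,0],[100,0,0,0,0,0,0]]])

```text
time_s: 26.52
tcp_pos: [0.6347, -0.0513, 0.1178]
ee_rot: [[-0.982, -0.19, 0.005], [-0.19, 0.982, -0.001], [-0.005, -0.002, -1.0]]
wrist_force: [0.2, -0.1, 0.3]
gripper_width: 0.916
```

apply_moves(plan=[[[100,0,0,0.5,0,0,0],[100,0,0,1,0,0,0],[100,0,0,1,0,0,0],[100,0,0,1,0,0,0],[100,0,0,1,0,0,0],[100,0.6,0.12,1,0,0,0],[100,0.6,0.12,1,0,0,0],[100,0.6,0.12,1,0,0,0],[100,0,0,0,0,0,0],[100,0,0,0,0,0,0]]])

```text
time_s: 27.35
tcp_pos: [0.6766, -0.0428, 0.3119]
ee_rot: [[-0.982, -0.189, -0.002], [-0.189, 0.982, -0.001], [0.002, -0.001, -1.0]]
wrist_force: [-0.4, 0.5, -1.0]
gripper_width: 0.998
```

Run:
```python
from h import *
s=sense();print(s['tcp_pos'],s['wrist_force'])
a=capture('wrist');save(a,'w8');Q=cloud(a,s)
print('crown');rect(Q,.631,-.0507,.1,.12,.15);rect(Q,.631,-.0507,.1,.129,.15)
print('cover skirt');rect(Q,.631,-.0507,.11,.099,.15)
print('plate');rect(Q,.6,-.05,.25,.008,.016)
b=capture('scene');save(b,'s8');c=capture('side');save(c,'d8')
cv2.imwrite('pics/f8.png',np.hstack([cv2.resize(b['pixels'][140:260,220:340,::-1],None,fx=3.3,fy=3.3,interpolation=cv2.INTER_CUBIC),cv2.resize(c['pixels'][170:290,320:440,::-1],None,fx=3.3,fy=3.3,interpolation=cv2.INTER_CUBIC)]))
for k in (b,c):
  Q=cloud(k);rect(Q,.631,-.0507,.1,.125,.15)
for r in recognise('lever_knob',b): print(r['score'],w(b,r['at'],s))
```

```text
[ 0.67656813 -0.04281623  0.31194813] [-0.37152407  0.48700324 -1.0409933 ]
crown
[298, 67, 46, 138, 5893] c [632.9 -50.5] size [135.9  44. ] yaw 10.98 zmed/max [0.1323 0.1342]
[298, 67, 46, 138, 5862] c [633.  -50.5] size [135.8  44. ] yaw 10.98 zmed/max [0.1323 0.1342]
cover skirt
[287, 57, 68, 151, 9217] c [633.  -50.5] size [159.8  68. ] yaw 11.02 zmed/max [0.1316 0.134 ]
plate
[260, 0, 123, 210, 12112] c [612.7 -54.1] size [266.7 150.4] yaw 10.81 zmed/max [0.0123 0.0142]
[248, 195, 30, 31, 401] c [632.5 -52.2] size [135.   47.3] yaw 11.1 zmed/max [0.1324 0.1383]
[364, 191, 39, 21, 382] c [631.3 -53.1] size [138.2  50.3] yaw 10.28 zmed/max [0.131  0.1358]
0.58 [ 0.47006851 -0.07811726  0.14672118]
```

View pics/f8.png

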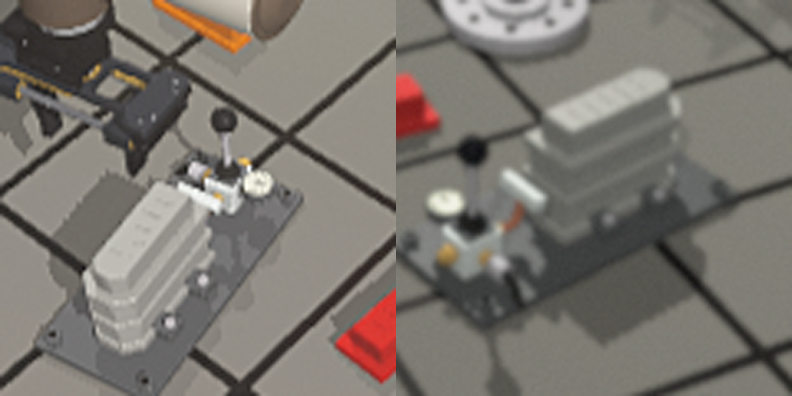

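View pics/w8.png

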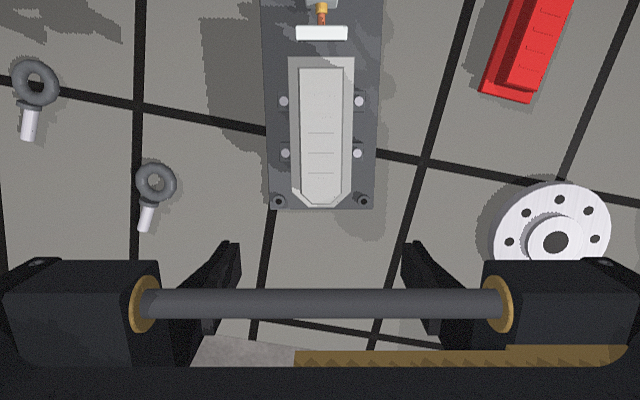

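```bash
python3 -c "
from station import finish_job;print(finish_job())"
```

```text
the job is handed in; nothing more can be done
None
```

I blew the clamped tray clean, stacked the loose tray on it and closed the stack with the grey cover. The job was handed in at about 27.5 s of the 67 s allowed; no verdict is reported.

- **Lever:** I pushed it over with closed fingers to about 0.38 rad (from tool position and about 5 N wrist force). It was held there for about 1 s. In the last pictures it is upright again, with the knob within about 2 mm of its first position.
- **Tray:** The rim measured 0.0996 m above the table, against 0.100 m expected. It was centred within about 1.3 mm of the clamped tray, with the yaw agreeing to about 0.1°. The wrist picture showed all ten bushes still in place. During the carry the tool tilted about 0.065 rad, and I levelled it before setting down.
- **Cover:** The top measured about 0.1323 to 0.134 m, against 0.133 m expected. By the wrist camera it sits about 1.2 mm from the tray and 2.5 mm from the dock measurement. Its yaw is 11.0° and the cut corners are aligned.

The scene and side cameras place the cover 2–3 mm off the wrist camera's reading in y, which I put down to their coarser view. No check failed. I did not go near the eyebolts, flange, box parallel or the orange and red look-alikes. Their positions were not re-measured; they only looked unmoved in the pictures that showed them.

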